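# Sort the cooking things into their trays

## Robot

A 6-joint arm with a two-finger parallel gripper is mounted at the origin on a cart in front of the work surface, level with it; the furniture and walls round the work are solid. World frame = base frame: x ahead of the robot, y to its left, z up, the work surface at z = 0. Lengths are in mm, angles in rad, forces in N, time in s.
With the tool pointing down it reaches from about 350 to 875 mm from the base axis. Payload 4.2 kg.
Tool frame: the origin (TCP) lies between the finger pads; the fingertips stand 11 mm ahead of it and the grasp point (between the pads) lies 8 mm behind it; z points along the fingers, y is the direction in which the jaws open and shut (so a half turn about z gives the same grasp; the last joint's range is limited). The gripper opens to 85 mm and grips with 20 to 120 N. Pads are 22 mm wide; open, the fingers measure 114 mm over their backs; the gripper's body (76 mm by 85 mm) begins 54 mm behind the grasp point. The pads swing forward as they close: fully open they stand 13 mm farther back than shut.
Start: joints at [1.439, 0.385, 0.008, 0, -1.194, -0.259], TCP at [238.047, 577.869, 242.312] pointing down, gripper open.
Joint ranges: [-3.14, 3.14], [-1.21, 2.06], [-1.07, 1.41], [-3.16, 2.05], [-2.99, -0.16], [-3.1, 3.1]. Speed limits (rad/s): [2.79, 2.79, 3.14, 3.14, 3.14, 3.14].

## Interface

Orientations are given as a unit quaternion [x, y, z, w].
In Python, from bench import * gives the robot as it stands. The module is installed in compiled form; this text tells all that it offers.
- The arm moves only by the tool drive_tool, never from a script. Its argument "increments" is a list of rows, each a list of 3 entries, a list of its own where there are three numbers: the gripper command: -1 is shut, 1 is fully open, values between are in proportion, then the shift along the tool's x, y, z scaled (see below), then the turn about the tool's z scaled (see below). In form: [[hand, [tx, ty, tz], turn], ...]. A call has 1 to 20 rows; each row shifts and turns the commanded pose from where the row before left it, along the tool's axes as they then stand; what a row does not reach is not made up. The controller multiplies each number of a shift by 0.3 m and each number of a turn by 2 rad. A row lasts 1/8 s, in which the tool goes at most 62.5 mm and 10.7 degrees, less where a joint would pass 70% of its speed; a pose out of reach is approached as far as the arm can. A call with a number of a shift or a turn outside -1 to 1 is refused whole. A call with a gripper value outside its range is refused whole. The fingers move at their own pace and stop on an object; the grip force is fixed at half the most. Time passes only in rows, so rows that do not move let the fingers close. It gives the time, the measured TCP pose, the force and the opening at its end, in the units of the state.
- read_state(): the state, without advancing time (a new reading comes with each control period).
- get_image(name): name is "scene" or "top" or "wrist"; returns the picture (384x512x3 uint8, red, green, blue); there is no depth.
- calibration(name): a dict with "fovy" (degrees; the focal length in pixels is half the picture's height over the tangent of half this angle, whatever the lens; pixels are square), "cx", "cy" (the principal point, pixels), "R" (3x3) and "t" (3): a world point X has camera coordinates R X + t. Camera axes: x right, y down, z forward; pixel columns grow to the right and rows downward; lengths in mm; the calibration is good to about 2 mm. The wrist camera is an equidistant fisheye: a pixel r from the principal point sees the ray r / f radians off the axis. A picture is of the moment at which its call begins: read the wrist's pose just before it. calibration takes no time and is no camera call; for the wrist camera it gives the pose at the moment of the call.
- job_done(): hands the job in, once; it reports no verdict.
The state is a dict: "clock": time; "joints": joint angles; "joint_vel": joint speeds; "joint_efforts": joint torques, N m; "position": TCP position; "ee_rot": TCP orientation; "contact_force": force on the tool from outside, world axes, zero at the start; "wrist_torque": the same for the moment, N m; "gripper_width": finger opening in mm.
Only numpy, scipy, OpenCV 4.12 (cv2) and the standard library are available. Lean on these libraries where they do the work, as an engineer would, in place of code of your own. Each camera call takes 0.05 s, during which the arm holds its last target.

## Task

Tidy up after cooking: from the row along the front of the worktop, stand the two tall seasoning jars (red cap, yellow cap) upright in the brown wooden tray, put the garlic in the green tray, and set the tea light in the middle of the cork coaster. Everything must lie fully inside its tray or on its coaster; set things down rather than dropping them, and leave the squat red-lidded pot and the striped mug where they stand.

Things in the scene. Friction and masses are not known exactly. Their poses are not given: they have to be found in the camera images.
- red_jar: Tall slim glass spice jar with a red cap, standing upright: round, 45 mm in diameter (cap too), 108 mm tall. Origin at the centre of its underside, z up along the jar. About 110 g. One of the two seasoning jars in the front row (other bottles and jars against the back wall are no part of the job).
- yellow_jar: Tall slim spice jar with a mustard-yellow cap, standing upright: round, 45 mm in diameter (cap too), 100 mm tall. Origin at the centre of its underside, z up along the jar. About 110 g. One of the two seasoning jars in the front row (other bottles and jars against the back wall are no part of the job).
- garlic: Whole garlic bulb, pinkish white, 60x57 mm across and 58 mm tall with its short neck; widest at about 25 mm height. Origin at the centre of its underside, z up. About 60 g.
- tea_light: Tea light: small candle in a thin bright metal cup with a pale green fill, round, 38 mm in diameter, 15 mm tall. Origin at the centre of its underside, z up. About 20 g.
- garlic_tray: Low square green tray for the garlic, 105 mm (x) by 105 mm (y) outside, 95x95 mm inside; floor 4 mm above the worktop, lip 5 mm thick rising to only 12 mm; origin at the centre of its underside, z up. It is fixed to the worktop.
- jar_tray: Low brown wooden tray for seasoning jars, 160 mm (x) by 90 mm (y) outside, one undivided space of 150x80 mm inside; floor 4 mm above the worktop, lip 5 mm thick rising to only 12 mm, long side along its x axis; origin at the centre of its underside, z up. It is fixed to the worktop.
- coaster: Flat round cork coaster with a dark metal disc in its middle, 90 mm in diameter, 6 mm thick, no rim. Origin at the centre of its underside, z up. It is fixed to the worktop.
- cream_pot: Bystander (it stands, like the four things to be sorted, in a loose row along the front of the worktop, places mixed; a fixed wire dish rack with walls 120 mm high stands left of the trays, its front wall at x = 0.49, its right wall at y = 0.10): squat round white pot with a wide red lid, 58 mm in diameter, 50 mm tall, standing loose among the things to be sorted; it is to stay where it stands. Origin at the centre of its underside.
- mug: Bystander: black-and-white striped mug, 86x120 mm with its handle, 90 mm tall, standing loose behind the trays; it is to stay where it stands. Origin at the middle of its underside (handle included).

How it is judged (in metres and radians):
At the end, for the whole second after the job is handed in: Jars upright (0.1 rad) on the brown tray's floor, within 55 mm of its centre lengthwise, 20 mm crosswise; garlic resting in the green tray, within 36 mm of its centre each way; tea light level on the coaster within 24 mm of its centre; all released and at rest (x of red_jar in the frame of jar_tray between -0.055 and 0.055 m and y of red_jar in the frame of jar_tray between -0.02 and 0.02 m and z of red_jar in the frame of jar_tray between 0.001 and 0.008 m and angle between each of red_jar, yellow_jar, tea_light's own z axis and vertical below 0.1 rad and linear speed of each of red_jar, yellow_jar, garlic, tea_light below 0.03 m/s and angular speed of each of red_jar, yellow_jar, garlic, tea_light below 0.5 rad/s and x of yellow_jar in the frame of jar_tray between -0.055 and 0.055 m and y of yellow_jar in the frame of jar_tray between -0.02 and 0.02 m and z of yellow_jar in the frame of jar_tray between 0.001 and 0.008 m and x of garlic in the frame of garlic_tray between -0.036 and 0.036 m and y of garlic in the frame of garlic_tray between -0.036 and 0.036 m and height (world z) of garlic below 0.07 m and contact force between garlic and garlic_tray above 0.1 N and horizontal distance between tea_light and coaster below 0.024 m and z of tea_light in the frame of coaster between 0.003 and 0.01 m); the robot touches nothing.
It fails at once if one of the four things is dropped or knocked: it moves faster than 0.6 m/s (a fall of about 20 mm) with no finger touching it ((linear speed of red_jar above 0.6 m/s and contact force between red_jar and the fingers below 0.01 N) or (linear speed of yellow_jar above 0.6 m/s and contact force between yellow_jar and the fingers below 0.01 N) or (linear speed of garlic above 0.6 m/s and contact force between garlic and the fingers below 0.01 N) or (linear speed of tea_light above 0.6 m/s and contact force between tea_light and the fingers below 0.01 N)).
It fails at once if the squat red-lidded pot is shifted by more than 30 mm or tipped (distance of cream_pot from where it was at the start of the episode above 0.03 m or angle between cream_pot's own z axis and vertical above 0.3 rad).
It fails at once if the striped mug is shifted by more than 30 mm or tipped (distance of mug from where it was at the start of the episode above 0.03 m or angle between mug's own z axis and vertical above 0.3 rad).
It also fails if it takes over 99 s, if anything falls off the work surface, if the arm or the gripper's body presses on something with over 40 N, if the wrist force passes 120 N, or if a joint passes its speed limit or range.

## Working session

There is one attempt and no reset: what is moved stays moved. The work goes in short steps, Python scripts to look and compute and a tool call to move; the robot and the scene stay as the last step left them, time stands still between calls to the robot, and variables do not carry over. Pictures are saved under pics/ and viewed, and the job is handed in when it is done.

Besides the shell and the picture viewer there is one more tool, called by a JSON object that holds its "op" and its "data", one argument or row to a line. drive_tool: Moves the arm, as the interface text tells. Shifts and turns lie within -1 to 1; 1 stands for 0.3 m of shift or 2 rad of turn. Its arguments: {"type":"object","properties":{"increments":{"type":"array"}},"required":["increments"]}

```bash
mkdir -p pics; python3 - <<'E'
from bench import *
import cv2
s=read_state();print({k:s[k] for k in ('clock','position','ee_rot','gripper_width','joints')})
for n in ("scene","top","wrist"):
    c=calibration(n);print(n,c)
    cv2.imwrite(f"pics/{n}0.png",get_image(n)[:,:,::-1])
E
```

```text
{'clock': 0.0, 'position': array([237.84609141, 577.37785815, 241.2269185 ]), 'ee_rot': array([ 9.80945626e-01, -1.94279486e-01, -1.88852564e-04,  1.06036869e-03]), 'gripper_width': 85.29237537894315, 'joints': array([ 1.43857966e+00,  3.85554944e-01,  6.65626703e-03, -5.49677539e-04,
       -1.19399030e+00, -2.58626545e-01])}
scene {'fovy': 55.093372124460934, 'cx': 256.5702804983452, 'cy': 193.68286229659222, 'R': array([[-0.82369057, -0.56694945, -0.01010731],
       [-0.42674877,  0.63154086, -0.64733425],
       [ 0.37338898, -0.52888983, -0.76213923]]), 't': array([476.52871345, 247.64375408, 838.94084176])}
top {'fovy': 45.668485468119385, 'cx': 249.93704902733333, 'cy': 184.47187856671042, 'R': array([[ 0.01559408, -0.9998754 , -0.00245198],
       [-0.98143209, -0.01483747, -0.19123523],
       [ 0.19117502,  0.00538859, -0.98154117]]), 't': array([  -1.70160059,  588.64724289, 1167.47746597])}
wrist {'fovy': 65.70646984690485, 'cx': 254.09495726394093, 'cy': 193.51986981972306, 'R': array([[-0.38119071, -0.92449579,  0.00108799],
       [-0.89344285,  0.36868882,  0.25657051],
       [-0.23759949,  0.09683024, -0.9665249 ]]), 't': array([624.62711686, -33.25886849, 376.20891657])}
```

View pics/top0.png

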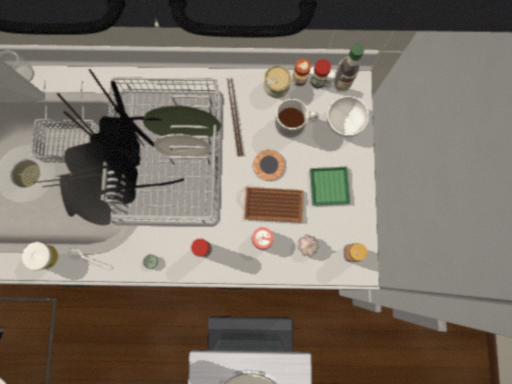

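View pics/scene0.png

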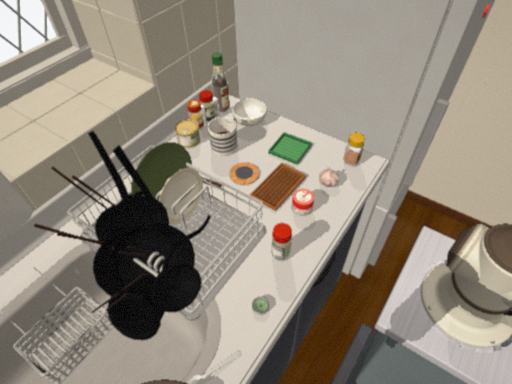

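View pics/wrist0.png

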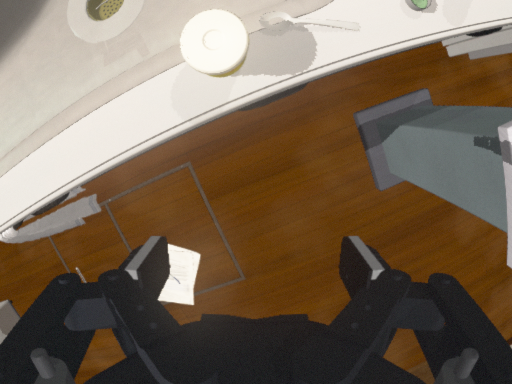

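The top view shows the tea light at (151,262), red jar at (201,247), pot at (262,238), garlic at (308,245) and yellow jar at (356,253). The brown tray is at (274,205), the green tray at (330,186) and the coaster at (269,165). Next I measure them.

```bash
cat > h.py <<'E'
from bench import *
import numpy as np, cv2
from scipy.spatial.transform import Rotation as Rot
def foc(c): return 192/np.tan(np.radians(c['fovy']/2))
def ray(c,u,v,fish=False):
    f=foc(c);x=(u-c['cx'])/f;y=(v-c['cy'])/f
    if fish:
        r=np.hypot(x,y);d=np.array([x*np.sinc(r/np.pi),y*np.sinc(r/np.pi),np.cos(r)])
    else: d=np.array([x,y,1.])
    R=np.array(c['R']);return -R.T@c['t'],R.T@d
def onz(c,u,v,z,fish=False):
    o,d=ray(c,u,v,fish);return (o+d*(z-o[2])/d[2])
def proj(c,X):
    p=np.array(c['R'])@X+c['t'];f=foc(c);return c['cx']+f*p[0]/p[2],c['cy']+f*p[1]/p[2]
def tri(a,b):
    (o1,d1),(o2,d2)=a,b
    d1=d1/np.linalg.norm(d1);d2=d2/np.linalg.norm(d2)
    k=np.linalg.lstsq(np.c_[d1,-d2],o2-o1,rcond=None)[0]
    p,q=o1+k[0]*d1,o2+k[1]*d2
    return (p+q)/2,np.linalg.norm(p-q)
def blob(img,uv,lo,hi,rad=40,close=0):
    hsv=cv2.cvtColor(img,cv2.COLOR_RGB2HSV)
    if lo[0]<0:
        m=cv2.inRange(hsv,(0,lo[1],lo[2]),hi)|cv2.inRange(hsv,(180+lo[0],lo[1],lo[2]),(180,hi[1],hi[2]))
    else: m=cv2.inRange(hsv,lo,hi)
    w=np.zeros_like(m);cv2.circle(w,uv,rad,255,-1);m&=w
    if close: m=cv2.morphologyEx(m,cv2.MORPH_CLOSE,np.ones((close,close)))
    cs,_=cv2.findContours(m,cv2.RETR_EXTERNAL,cv2.CHAIN_APPROX_NONE)
    return max(cs,key=cv2.contourArea)
E
python3 - <<'E'
from h import *
T=cv2.imread('pics/top0.png')[:,:,::-1].copy();S=cv2.imread('pics/scene0.png')[:,:,::-1].copy()
ct,cs=calibration('top'),calibration('scene')
items={'red':((201,247),(282,230),(-8,150,60),(8,255,255),108,14),
'yel':((356,253),(356,140),(12,140,90),(32,255,255),100,16),
'gar':((308,245),(329,177),(-20,15,90),(20,140,255),25,16),
'tea':((151,262),(261,304),(40,30,40),(90,255,255),15,12),
'gtray':((330,186),(290,148),(55,90,30),(90,255,255),12,35),
'jtray':((274,205),(279,186),(0,80,20),(20,255,200),12,36),
'coast':((269,165),(245,174),(0,60,100),(20,255,255),6,22)}
for k,(a,b,lo,hi,z,r) in items.items():
    for n,I,c,uv in (('top',T,ct,a),('scn',S,cs,b)):
        co=blob(I,uv,lo,hi,r);h=cv2.convexHull(co)
        P=np.array([onz(c,u,v,z)[:2] for u,v in h[:,0]],np.float32)
        (x,y),(w,l),an=cv2.minAreaRect(P); cc,rr=cv2.minEnclosingCircle(P)
        M=cv2.moments(h); 
        print(k,n,'rect',np.round((x,y,w,l,an),1),'bbox px',cv2.boundingRect(h),'circ',np.round([*cc,rr],1))
for n,I,x0,y0,x1,y1 in(('t',T,130,140,390,290),('s',S,160,90,400,330)):
    cv2.imwrite(f'pics/{n}z.png',cv2.resize(I[y0:y1,x0:x1,::-1],None,fx=3 if n=='t' else 2.5,fy=3 if n=='t' else 2.5,interpolation=cv2.INTER_CUBIC))
print(proj(ct,np.array([238,578,250])))
E
```

```text
red top rect [416.  129.6  37.3  40.3   0.9] bbox px (192, 240, 17, 16) circ [417.1 129.7  20.7]
red scn rect [413.6 137.6  38.7  52.6  31.2] bbox px (273, 223, 18, 20) circ [413.2 137.9  26.9]
yel top rect [ 412.6 -264.9   37.4   40.7    0.9] bbox px (349, 244, 17, 16) circ [ 412.5 -265.1   21.1]
yel scn rect [ 409.7 -258.    40.2   58.4   13.8] bbox px (349, 133, 16, 14) circ [ 409.8 -258.4   29.7]
gar top rect [ 432.1 -151.5   82.9   83.6   26.8] bbox px (292, 229, 33, 33) circ [ 431.6 -151.    43. ]
gar scn rect [ 430.9 -154.3   89.4  125.4   17.7] bbox px (313, 161, 33, 33) circ [ 430.7 -154.5   63.4]
tea top rect [382.9 273.2  31.9  32.5   0.9] bbox px (144, 255, 13, 13) circ [382.4 272.9  17. ]
tea scn rect [379.2 273.9  33.6  28.1  34.3] bbox px (253, 299, 16, 13) circ [379.4 274.   17.2]
gtray top rect [ 622.7 -255.5   51.8    8.4    4.2] bbox px (342, 168, 5, 19) circ [ 622.7 -254.7   26.1]
gtray scn rect [ 594.6 -209.5  100.6  103.4    3.6] bbox px (269, 134, 42, 29) circ [ 595.1 -208.9   68.9]
jtray top rect [542.9 -58.2 157.6  88.8  87.4] bbox px (245, 187, 58, 35) circ [542.3 -57.8  88.4]
jtray scn rect [539.4 -55.  164.5  90.4  87.4] bbox px (250, 163, 56, 48) circ [538.5 -54.6  91.6]
coast top rect [ 6.57e+02 -4.38e+01  8.99e+01  8.76e+01  1.00e-01] bbox px (253, 149, 32, 32) circ [656.7 -44.3  45.4]
coast scn rect [654.3 -43.3  90.5  90.7  34. ] bbox px (229, 162, 31, 23) circ [655.3 -42.7  46.9]
(np.float64(-20.887025012126514), np.float64(324.77678167876036))
```

View pics/tz.png

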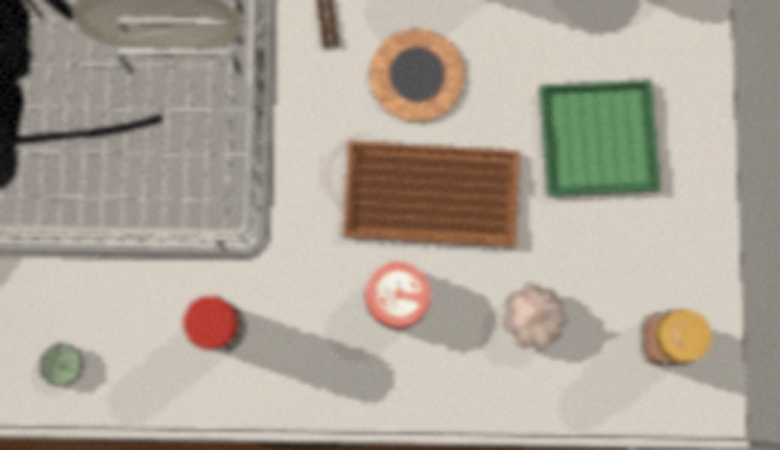

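View pics/sz.png

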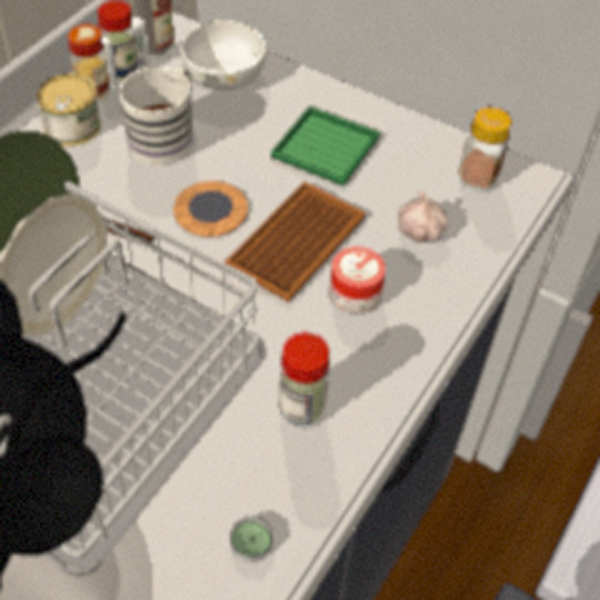

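```bash
python3 - <<'E'
from h import *
T=cv2.imread('pics/top0.png')[:,:,::-1].copy();S=cv2.imread('pics/scene0.png')[:,:,::-1].copy()
ct,cs=calibration('top'),calibration('scene');cw=calibration('wrist')
s=read_state();R=Rot.from_quat(s['ee_rot']).as_matrix();o=-np.array(cw['R']).T@cw['t']
print('cam in tool',R.T@(o-s['position']), 'cam axis tool',R.T@np.array(cw['R'])[2]);print(R.round(3))
# fridge wall base
for uv in ((374,262),(376,200),(377,150)): print('wall',onz(ct,*uv,0).round())
for uv in ((371,283),): print('edge',onz(ct,*uv,0).round())
print('scn corner',onz(cs,160+568/2.5,90+180/2.5,0).round())
# gtray corners
for n,c,P,z,o_,k in(('top',ct,[(542,87),(650,82),(660,190),(548,195)],12,(130,140),3),('scn',cs,[(313,108),(380,135),(343,182),(273,152)],12,(160,90),2.5)):
    Q=np.array([onz(c,o_[0]+u/k,o_[1]+v/k,z)[:2] for u,v in P]);print('gt',n,Q.round(),Q.mean(0).round(1))
# garlic, tri
a=(130+535/3,140+316/3);b=(160+423/2.5,90+220/2.5)
print('gar',onz(ct,*a,28).round(1),onz(cs,*b,26).round(1),[x for x in tri(ray(ct,*a),ray(cs,*b))])
# pot lid, mug rim
print('pot',onz(ct,130+398/3,140+296/3,50).round(),onz(cs,160+358/2.5,90+268/2.5,50).round())
for uv in((276,117),(308,115),(292,101),(291,137),(318,113)): print('mug',onz(ct,*uv,90).round())
# jars by tri
for k,a,b in(('red',(201,247.7),(282,230.5)),('yel',(357.8,252.3),(356.3,137.5))):
    print(k,tri(ray(ct,*a),ray(cs,*b)))
E
```

```text
cam in tool [  64.60569949   -0.26637378 -130.13779621] cam axis tool [-2.56653557e-01 -9.00207324e-04  9.66503048e-01]
[[ 0.925 -0.381 -0.001]
 [-0.381 -0.925 -0.002]
 [ 0.     0.002 -1.   ]]
wall [ 390. -333.    0.]
wall [ 561. -345.    0.]
wall [ 705. -353.    0.]
edge [ 334. -323.    0.]
scn corner [ 318. -331.    0.]
gt top [[ 644. -162.]
 [ 650. -263.]
 [ 548. -270.]
 [ 542. -166.]] [ 596.3 -215.2]
gt scn [[ 643. -259.]
 [ 545. -262.]
 [ 541. -163.]
 [ 640. -160.]] [ 592.2 -211.1]
gar [ 430.5 -151.5   28. ] [ 427.  -148.2   26. ] [array([ 429.83837864, -152.77217501,   20.61185502]), np.float64(2.3451839972617896)]
pot [445. -28.  50.] [445. -26.  50.]
mug [768. -60.  90.]
mug [ 775. -146.   90.]
mug [ 814. -103.   90.]
mug [ 713. -100.   90.]
mug [ 781. -173.   90.]
red (array([416.74558977, 128.12979722, 101.21263401]), np.float64(1.8362369624708612))
yel (array([ 411.60896186, -266.38053913,  100.26463827]), np.float64(2.170895669663332))
```

{"op": "drive_tool", "data": {
  "increments": [
    [0.4,[0,0,0],0.0875],
    [0.4,[0,0,0],0.0875],
    [0.4,[0,0,0],0.0875],
    [0.4,[0,0,0],0.0875],
    [0.4,[0,0,0],0.0875],
    [0.4,[0,0,0],0.0875],
    [0.4,[0,0,0],0.0875],
    [0.4,[0,0,0],0]
  ]
}}

```text
clock: 1.15
position: [238.0, 577.7, 241.9]
ee_rot: [-0.692, 0.722, -0.0, -0.0]
contact_force: [-0.2, -0.3, -0.8]
gripper_width: 59.9
```

```bash
cat > go.py <<'E'
from h import *
import sys
# usage: x y z [yawdeg]  -> shift in tool axes (scaled units total) from measured pose
def main(x,y,z,yaw=None):
    s=read_state();R=Rot.from_quat(s['ee_rot']).as_matrix()
    cy=np.degrees(np.arctan2(R[1,0],R[0,0]))
    print('t',round(s['clock'],2),'pos',s['position'].round(1),'yaw',cy.round(2),'w',round(s['gripper_width'],1),'F',np.round(s['contact_force'],1),'j',np.round(s['joints'],2))
    d=R.T@(np.array([x,y,z])-s['position']);print('mm',d.round(1),'scaled',(d/300).round(4),'turn total',round(np.radians(-(yaw-cy))/2,4) if yaw is not None else '')
main(*map(float,sys.argv[1:]))
E
python3 go.py 381 273.5 100 -92.6
```

```text
t 1.15 pos [238.  577.7 241.9] yaw -92.47 w 59.9 F [-0.2 -0.3 -0.8] j [ 1.44  0.39  0.01 -0.   -1.19 -1.48]
mm [ 297.6 -156.   142.1] scaled [ 0.9921 -0.5201  0.4736] turn total 0.0012
```

{"op": "drive_tool", "data": {
  "increments": [
    [0.4,[0.1,-0.052,0],0],
    [0.4,[0.1,-0.052,0],0],
    [0.4,[0.1,-0.052,0],0],
    [0.4,[0.1,-0.052,0],0],
    [0.4,[0.1,-0.052,0.04],0],
    [0.4,[0.1,-0.052,0.06],0],
    [0.4,[0.1,-0.052,0.08],0],
    [0.4,[0.1,-0.052,0.08],0],
    [0.4,[0.1,-0.052,0.08],0],
    [0.4,[0.09,-0.052,0.08],0],
    [0.4,[0,0,0.05],0],
    [0.4,[0,0,0],0]
  ]
}}

```text
clock: 2.65
position: [380.3, 273.3, 100.5]
ee_rot: [-0.692, 0.722, -0.0, -0.001]
contact_force: [-0.4, -0.0, -0.2]
gripper_width: 59.7
```

```bash
python3 go.py 381 273.5 13 -92.6; python3 - <<'E'
from h import *
c=calibration('wrist');I=get_image('wrist');cv2.imwrite('pics/w1.png',I[:,:,::-1])
def pf(c,X):
    p=np.array(c['R'])@X+c['t'];th=np.arctan2(np.hypot(*p[:2]),p[2]);f=foc(c);k=f*th/np.hypot(*p[:2]);return c['cx']+k*p[0],c['cy']+k*p[1]
uv=pf(c,np.array([381,273.5,15]));print(uv)
co=blob(I,(int(uv[0]),int(uv[1])),(40,30,40),(90,255,255),70)
P=np.array([onz(c,u,v,15,True)[:2] for u,v in co[:,0]],np.float32);print(cv2.minEnclosingCircle(P),cv2.boundingRect(co))
E
```

```text
t 2.65 pos [380.3 273.3 100.5] yaw -92.49 w 59.7 F [-0.4 -0.  -0.2] j [ 0.97  0.29 -0.56 -0.   -0.73 -1.01]
mm [-0.5 -0.8 87.5] scaled [-0.0015 -0.0027  0.2915] turn total 0.001
(np.float64(252.88098834844604), np.float64(203.1225877872648))
((381.49200439453125, 271.42193603515625), 17.395601272583008) (230, 180, 46, 43)
```

View pics/w1.png

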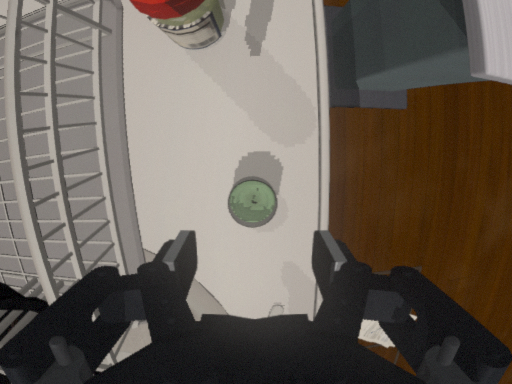

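The wrist view shows the tea light at (253,202), which puts it at (381.5, 271.4). This agrees with the top view, so I go down and grip.

{"op": "drive_tool", "data": {
  "increments": [
    [0.4,[0.004,-0.003,0.06],0],
    [0.4,[0,0,0.06],0],
    [0.4,[0,0,0.06],0],
    [0.4,[0,0,0.06],0],
    [0.4,[0,0,0.03],0],
    [0.4,[0,0,0.018],0],
    [0.4,[0,0,0],0],
    [-1,[0,0,0],0],
    [-1,[0,0,0],0],
    [-1,[0,0,0],0],
    [-1,[0,0,0],0],
    [-1,[0,0,0],0],
    [-1,[0,0,0],0]
  ]
}}

```text
clock: 4.32
position: [381.7, 273.3, 15.9]
ee_rot: [-0.691, 0.723, 0.0, 0.001]
contact_force: [-0.9, -0.5, 5.4]
gripper_width: 35.0
```

{"op": "drive_tool", "data": {
  "increments": [
    [-1,[0,0,-0.02],0],
    [-1,[0,0,-0.04],0],
    [-1,[0,0,-0.08],0],
    [-1,[0,0,-0.08],0],
    [-1,[0,0,0],0]
  ]
}}

```text
clock: 4.95
position: [382.3, 274.1, 83.2]
ee_rot: [-0.691, 0.723, 0.0, 0.003]
contact_force: [0.2, -0.1, 0.1]
gripper_width: 34.4
```

```bash
python3 go.py 655 -43.5 130 -92.6; python3 - <<'E'
from h import *
I=get_image('wrist');cv2.imwrite('pics/w2.png',I[:,:,::-1])
E
```

```text
t 4.95 pos [382.3 274.1  83.2] yaw -92.56 w 34.4 F [ 0.2 -0.1  0.1] j [ 0.97  0.32 -0.57  0.   -0.68 -1.01]
mm [ 304.9 -286.8  -47.3] scaled [ 1.0162 -0.956  -0.1576] turn total 0.0003
```

View pics/w2.png

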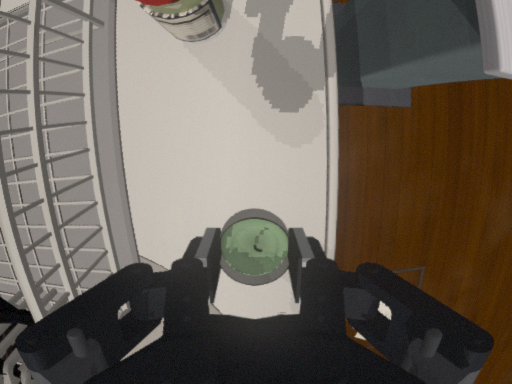

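```bash
python3 - <<'E'
from h import *
s=read_state();c=calibration('wrist');I=cv2.imread('pics/w2.png')[:,:,::-1].copy()
R=Rot.from_quat(s['ee_rot']).as_matrix()
co=blob(I,(255,247),(40,30,40),(90,255,255),50);print(cv2.boundingRect(co))
for z in (78,82,86):
    P=np.array([onz(c,u,v,z,True) for u,v in co[:,0]]);Q=(P-s['position'])@R
    print(z,cv2.minEnclosingCircle(Q[:,:2].astype(np.float32)), [(onz(c,*q,z,True)-s['position'])@R for q in ((255,210),(255,284))])
for q in((215,229),(295,229)): print((onz(c,*q,82,True)-s['position'])@R)
E
```

```text
(221, 218, 69, 58)
78 ((1.9805686473846436, 0.5272961258888245), 17.297685623168945) [array([20.75193394,  0.65453486,  3.96098992]), array([-20.48522969,   0.69607323,   4.0577767 ])]
82 ((3.8535008430480957, 0.5252528190612793), 16.78129005432129) [array([22.06446731,  0.64869435, -0.04209925]), array([-17.94161478,   0.68899265,   0.0517981 ])]
86 ((5.726428508758545, 0.5232110023498535), 16.264894485473633) [array([23.37700069,  0.64285385, -4.04518841]), array([-15.39799988,   0.68191207,  -3.95418051])]
[ 1.25138478e+01 -1.82724742e+01  5.24744190e-03]
[12.54479228 19.58504967 -0.0446812 ]
```

{"op": "drive_tool", "data": {
  "increments": [
    [-1,[0,0,-0.1],0],
    [-1,[0,0,-0.12],0],
    [-1,[0.03,0,-0.12],0],
    [-1,[0.09,0,-0.05],0],
    [-1,[0.12,0,0],0],
    [-1,[0.12,0,0],0],
    [-1,[0.12,0,0],0],
    [-1,[0.12,0,0],0],
    [-1,[0.12,0,0],0],
    [-1,[0.1,-0.05,0],0],
    [-1,[0.1,-0.1,0],0],
    [-1,[0.05,-0.12,0],0],
    [-1,[0.041,-0.12,0],0],
    [-1,[0,-0.12,0],0],
    [-1,[0,-0.12,0],0],
    [-1,[0,-0.12,0],0],
    [-1,[0,-0.12,0],0],
    [-1,[0,-0.12,0],0],
    [-1,[0,-0.086,0],0],
    [-1,[0,0,0],0]
  ]
}}

```text
clock: 7.5
position: [690.7, -44.7, 195.1]
ee_rot: [-0.691, 0.723, 0.001, -0.001]
contact_force: [-1.2, 0.9, -1.2]
gripper_width: 34.9
```

```bash
python3 go.py 655 -42 26 -92.6; python3 - <<'E'
from h import *
s=read_state();c=calibration('wrist');I=get_image('wrist');cv2.imwrite('pics/w3.png',I[:,:,::-1])
E
```

```text
t 7.5 pos [690.7 -44.7 195.1] yaw -92.62 w 34.9 F [-1.2  0.9 -1.2] j [ 0.17  0.53  0.13 -0.   -1.17 -0.21]
mm [ -1.1  35.1 169.3] scaled [-0.0037  0.1171  0.5642] turn total -0.0001
```

View pics/w3.png

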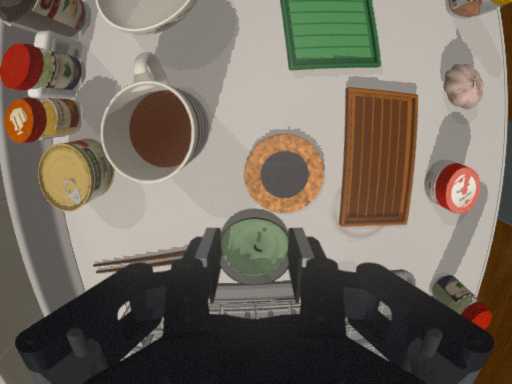

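The wrist view shows the coaster at (284,174), the brown tray at (379,157), the garlic at (463,86) and the mug at (152,132). I overshot x by 35 mm by miscounting the rows. I use this view to check the targets.

```bash
python3 - <<'E'
from h import *
c=calibration('wrist');I=cv2.imread('pics/w3.png')[:,:,::-1].copy()
co=blob(I,(284,174),(0,80,80),(25,255,255),48,5);P=np.array([onz(c,u,v,6,True)[:2] for u,v in co[:,0]],np.float32);print('coast',cv2.minEnclosingCircle(P))
hsv=cv2.cvtColor(I,cv2.COLOR_RGB2GRAY)
Q=np.array([onz(c,*q,12,True)[:2] for q in((346,88),(418,94),(409,226),(340,225))]);print('jt',Q.round(),Q.mean(0),np.degrees(np.arctan2(*(Q[0]-Q[3])[::-1])))
Q=np.array([onz(c,*q,12,True)[:2] for q in((290,69),(380,66))]);print('gt left edge',Q.round())
for z in(20,28):print('gar',onz(c,463,87,z,True).round(1))
for q in((157,83),(196,165),(157,181),(205,135)): print('mug',onz(c,*q,90,True).round())
print('red cap',onz(c,478,317,108,True).round())
E
```

```text
coast ((655.8146362304688, -44.35081481933594), 44.531494140625)
jt [[ 586. -138.]
 [ 495. -136.]
 [ 498.   26.]
 [ 592.   17.]] [542.93374085 -57.72967959] -92.09617917782009
gt left edge [[ 646. -158.]
 [ 544. -165.]]
gar [ 430.7 -149.5   20. ]
gar [ 437.4 -148.4   28. ]
mug [ 763. -142.   90.]
mug [735. -72.  90.]
mug [770. -61.  90.]
mug [726. -96.  90.]
red cap [426. 116. 108.]
```

{"op": "drive_tool", "data": {
  "increments": [
    [-1,[-0.008,0.04,0],0],
    [-1,[0,0.06,0],0],
    [-1,[0,0.017,0.05],0],
    [-1,[0,0,0.1],0],
    [-1,[0,0,0.12],0],
    [-1,[0,0,0.12],0],
    [-1,[0,0,0.08],0],
    [-1,[0,0,0.04],0],
    [-1,[0,0,0.03],0],
    [-1,[0,0,0.01],0],
    [-1,[0,0,0],0]
  ]
}}

```text
clock: 8.93
position: [655.6, -40.6, 33.5]
ee_rot: [-0.691, 0.723, -0.0, 0.0]
contact_force: [0.5, -0.4, -0.0]
gripper_width: 34.9
```

```bash
python3 go.py 655 -42.5 22 -92.6
```

```text
t 8.93 pos [655.6 -40.6  33.5] yaw -92.57 w 34.9 F [ 0.5 -0.4 -0. ] j [ 0.18  0.64 -0.14  0.   -0.8  -0.23]
mm [ 2.   0.6 11.5] scaled [0.0066 0.0019 0.0383] turn total 0.0003
```

{"op": "drive_tool", "data": {
  "increments": [
    [-1,[0.006,0.002,0.015],0],
    [-1,[0,0,0.015],0],
    [-1,[0,0,0.006],0],
    [-1,[0,0,0.003],0],
    [-1,[0,0,0],0]
  ]
}}

```text
clock: 9.55
position: [654.3, -42.5, 22.0]
ee_rot: [-0.691, 0.723, 0.0, -0.0]
contact_force: [-2.6, 0.4, 4.7]
gripper_width: 34.7
```

{"op": "drive_tool", "data": {
  "increments": [
    [-0.1,[0,0,0],0],
    [0,[0,0,0],0],
    [0.1,[0,0,0],0],
    [0.2,[0,0,0],0],
    [0.25,[0,0,0],0],
    [0.25,[0,0,0],0],
    [0.25,[0,0,-0.04],0],
    [0.25,[0,0,-0.08],0],
    [0.25,[0,0,-0.12],0],
    [0.25,[0,0,-0.12],0],
    [0.25,[0,0,-0.12],0],
    [0.25,[0,0,-0.1],0],
    [0.25,[0,0,0],0]
  ]
}}

```text
clock: 11.18
position: [656.2, -42.3, 199.7]
ee_rot: [-0.691, 0.723, -0.003, 0.003]
contact_force: [0.7, 0.3, -0.4]
gripper_width: 53.1
```

```bash
python3 go.py 416 130 190 -92.6; python3 - <<'E'
from h import *
I=get_image('top');cv2.imwrite('pics/t4.png',I[:,:,::-1])
I=get_image('wrist');cv2.imwrite('pics/w4.png',I[:,:,::-1]);c=calibration('wrist')
co=blob(I,(253,240),(40,30,40),(90,255,255),50);P=np.array([onz(c,u,v,21,True)[:2] for u,v in co[:,0]],np.float32);print('tea',cv2.minEnclosingCircle(P))
E
```

```text
t 11.18 pos [656.2 -42.3 199.7] yaw -92.55 w 53.1 F [ 0.7  0.3 -0.4] j [ 0.18  0.47  0.03  0.   -1.12 -0.23]
mm [-161.4  247.7    7.9] scaled [-0.5382  0.8257  0.0263] turn total 0.0004
tea ((654.0828857421875, -28.144622802734375), 6.353179454803467)
```

View pics/w4.png

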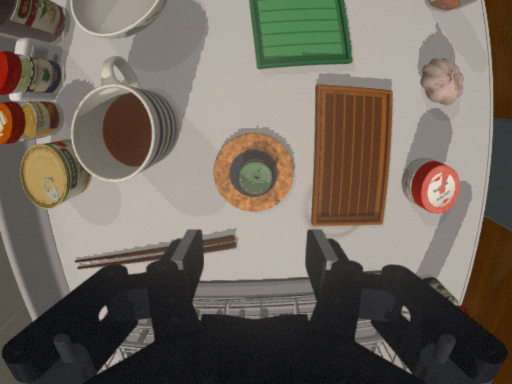

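The tea light sits centred on the coaster, at (255,176) in the picture. The red jar is next.

{"op": "drive_tool", "data": {
  "increments": [
    [0.6,[-0.04,0.06,0],0],
    [0.6,[-0.067,0.103,0],0],
    [0.6,[-0.067,0.103,0],0],
    [0.6,[-0.067,0.103,0],0],
    [0.6,[-0.067,0.103,0],0],
    [0.6,[-0.067,0.103,0],0],
    [0.6,[-0.067,0.103,0],0],
    [0.6,[-0.067,0.103,0],0],
    [0.6,[-0.03,0.045,0],0],
    [0.6,[0,0,0],0]
  ]
}}

```text
clock: 12.52
position: [413.1, 130.3, 194.6]
ee_rot: [-0.692, 0.722, 0.0, -0.001]
contact_force: [0.4, -0.1, 0.4]
gripper_width: 68.4
```

```bash
python3 go.py 416 130 74 -92.6; python3 - <<'E'
from h import *
I=get_image('wrist');cv2.imwrite('pics/w5.png',I[:,:,::-1]);c=calibration('wrist')
co=blob(I,(253,240),(-8,150,60),(8,255,255),120);P=np.array([onz(c,u,v,108,True)[:2] for u,v in co[:,0]],np.float32);print('red',cv2.minEnclosingCircle(P))
E
```

```text
t 12.53 pos [413.1 130.3 194.6] yaw -92.47 w 68.4 F [ 0.4 -0.1  0.4] j [ 0.68  0.1  -0.51 -0.   -0.96 -0.73]
mm [ 1.000e-01 -3.100e+00  1.206e+02] scaled [ 3.000e-04 -1.020e-02  4.018e-01] turn total 0.0012
red ((417.1746520996094, 129.99012756347656), 22.235958099365234)
```

View pics/w5.png

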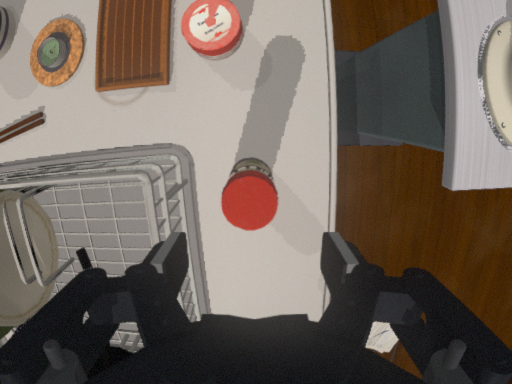

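The red cap is at (249,202), giving a jar centre of (417.2, 130) with the correct radius. I go down and grip.

{"op": "drive_tool", "data": {
  "increments": [
    [0.6,[0.001,-0.013,0.05],0],
    [0.6,[0,0,0.08],0],
    [0.6,[0,0,0.08],0],
    [0.6,[0,0,0.08],0],
    [0.6,[0,0,0.07],0],
    [0.6,[0,0,0.04],0],
    [0.6,[0,0,0],0],
    [-1,[0,0,0],0],
    [-1,[0,0,0],0],
    [-1,[0,0,0],0],
    [-1,[0,0,0],0],
    [-1,[0,0,0],0]
  ]
}}

```text
clock: 14.08
position: [418.6, 130.1, 76.1]
ee_rot: [-0.691, 0.723, -0.0, 0.001]
contact_force: [-0.3, -0.3, 6.3]
gripper_width: 43.6
```

```bash
python3 go.py 542 -18 120 -92.6
```

```text
t 14.07 pos [418.6 130.1  76.1] yaw -92.54 w 43.6 F [-0.3 -0.3  6.3] j [ 0.67  0.28 -0.65  0.   -0.63 -0.72]
mm [ 142.5 -129.9  -43.9] scaled [ 0.4749 -0.433  -0.1463] turn total 0.0005
```

{"op": "drive_tool", "data": {
  "increments": [
    [-1,[0,0,-0.04],0],
    [-1,[0,0,-0.1],0],
    [-1,[0,0,-0.1],0],
    [-1,[0.04,0,-0.03],0],
    [-1,[0.09,0,0],0],
    [-1,[0.1,0,0],0],
    [-1,[0.09,-0.04,0],0],
    [-1,[0.09,-0.08,0],0],
    [-1,[0.05,-0.1,0],0],
    [-1,[0.019,-0.1,0],0],
    [-1,[0,-0.08,0],0],
    [-1,[0,-0.038,0],0],
    [-1,[0,0,0],0]
  ]
}}

```text
clock: 15.7
position: [542.4, -20.0, 155.3]
ee_rot: [-0.691, 0.723, 0.001, -0.001]
contact_force: [-0.2, -0.2, -1.1]
gripper_width: 43.3
```

```bash
python3 go.py 543.6 -19.5 81 -92.6;python3 - <<'E'
from h import *
I=get_image('wrist');cv2.imwrite('pics/w6.png',I[:,:,::-1])
E
```

```text
t 15.7 pos [542.4 -20.  155.3] yaw -92.62 w 43.3 F [-0.2 -0.2 -1.1] j [ 0.26  0.33 -0.32 -0.   -0.93 -0.31]
mm [-0.6 -1.3 74.3] scaled [-0.0019 -0.0044  0.2477] turn total -0.0001
```

View pics/w6.png

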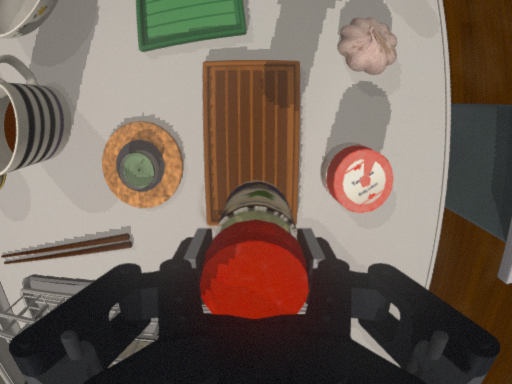

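The jar is upright over the left end of the tray. The tray edges are at columns 203 and 299, so the jar is well centred across it. I lower it.

{"op": "drive_tool", "data": {
  "increments": [
    [-1,[-0.001,-0.003,0.06],0],
    [-1,[0,0,0.08],0],
    [-1,[0,0,0.06],0],
    [-1,[0,0,0.025],0],
    [-1,[0,0,0.012],0],
    [-1,[0,0,0.006],0],
    [-1,[0,0,0],0]
  ]
}}

```text
clock: 16.62
position: [544.1, -19.3, 83.8]
ee_rot: [-0.691, 0.723, -0.0, 0.0]
contact_force: [-0.6, 0.5, -1.5]
gripper_width: 43.6
```

{"op": "drive_tool", "data": {
  "increments": [
    [-1,[0,0,0.006],0],
    [-1,[0,0,0.004],0],
    [-1,[0,0,0],0]
  ]
}}

```text
clock: 17.0
position: [543.9, -19.4, 80.3]
ee_rot: [-0.691, 0.723, 0.0, -0.0]
contact_force: [0.4, -0.2, -1.7]
gripper_width: 43.6
```

{"op": "drive_tool", "data": {
  "increments": [
    [-1,[0,0,0.004],0],
    [-1,[0,0,0],0]
  ]
}}

```text
clock: 17.25
position: [544.0, -19.5, 80.1]
ee_rot: [-0.691, 0.723, -0.0, 0.0]
contact_force: [-1.5, -0.0, 3.4]
gripper_width: 43.6
```

Contact at 3.4 N, so I release.

{"op": "drive_tool", "data": {
  "increments": [
    [0.1,[0,0,0],0],
    [0.2,[0,0,0],0],
    [0.3,[0,0,0],0],
    [0.45,[0,0,0],0],
    [0.6,[0,0,0],0],
    [0.6,[0,0,0],0],
    [0.6,[0,0,-0.05],0],
    [0.6,[0,0,-0.1],0],
    [0.6,[0,0,-0.12],0],
    [0.6,[0,0,-0.12],0],
    [0.6,[0,0,0],0]
  ]
}}

```text
clock: 18.62
position: [546.0, -19.1, 200.7]
ee_rot: [-0.691, 0.723, -0.003, 0.004]
contact_force: [0.4, 0.3, 0.2]
gripper_width: 68.4
```

```bash
python3 go.py 411.5 -264 195 -2.6;python3 - <<'E'
from h import *
I=get_image('wrist');cv2.imwrite('pics/w7.png',I[:,:,::-1]);c=calibration('wrist')
co=blob(I,(253,240),(-8,150,60),(8,255,255),100);P=np.array([onz(c,u,v,112,True)[:2] for u,v in co[:,0]],np.float32);print('red',cv2.minEnclosingCircle(P))
E
```

```text
t 18.62 pos [546.  -19.1 200.7] yaw -92.54 w 68.4 F [0.4 0.3 0.2] j [ 0.26  0.28 -0.26  0.   -1.02 -0.31]
mm [250.6 123.5   4.2] scaled [0.8354 0.4117 0.014 ] turn total -0.7849
red ((540.5923461914062, -21.442047119140625), 23.108116149902344)
```

View pics/w7.png

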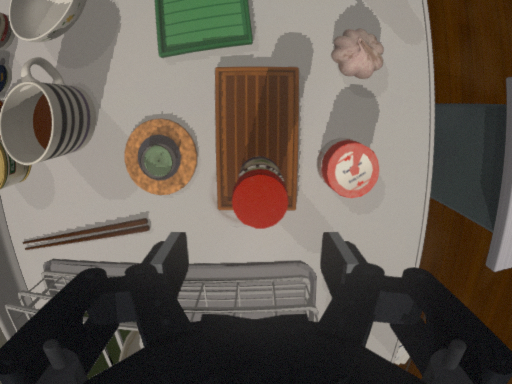

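The red jar stands upright inside the tray. The garlic is next, as the orientation stays the same.

{"op": "drive_tool", "data": {
  "increments": [
    [1,[0.05,0.04,0],0],
    [1,[0.1,0.08,0],0],
    [1,[0.1,0.08,0],0],
    [1,[0.1,0.08,0],0],
    [1,[0.08,0.065,0.05],0],
    [1,[0.023,0.018,0.08],0],
    [1,[0,0,0.05],0],
    [1,[0,0,0],0]
  ]
}}

```text
clock: 19.68
position: [426.7, -150.8, 140.5]
ee_rot: [-0.691, 0.723, 0.002, -0.002]
contact_force: [0.4, 1.3, 0.7]
gripper_width: 85.5
```

```bash
python3 go.py 431 -150 25 -92.6;python3 - <<'E'
from h import *
I=get_image('wrist');cv2.imwrite('pics/w8.png',I[:,:,::-1]);c=calibration('wrist')
E
```

```text
t 19.68 pos [ 426.7 -150.8  140.5] yaw -92.64 w 85.5 F [0.4 1.3 0.7] j [ 0.02  0.21 -0.54 -0.   -0.83 -0.07]
mm [ -1.   -4.8 115.5] scaled [-0.0032 -0.0161  0.3851] turn total -0.0003
```

View pics/w8.png

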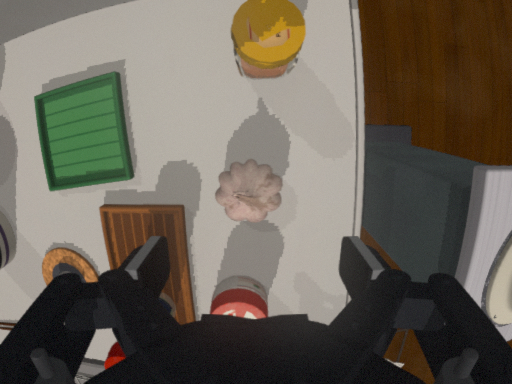

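```bash
python3 - <<'E'
from h import *
c=calibration('wrist')
for z in(22,28):
  P=[onz(c,*q,z,True)[:2].round(1) for q in((215,192),(282,190),(248,159),(248,222),(249,190))];print(z,P)
print('yel',onz(c,268,33,100,True).round(1))
Q=np.array([onz(c,*q,12,True)[:2] for q in((36,98),(119,73),(133,178),(50,190))]);print('gt',Q.round(),Q.mean(0))
E
```

```text
22 [array([ 461.6, -151.6]), array([ 403.2, -150.7]), array([ 431.4, -179.1]), array([ 434.2, -122.5]), array([ 431.9, -152. ])]
28 [array([ 460.7, -153.1]), array([ 403.7, -152.2]), array([ 431.2, -180. ]), array([ 434. , -124.8]), array([ 431.7, -153.5])]
yel [ 414.4 -264.1  100. ]
gt [[ 651. -260.]
 [ 547. -266.]
 [ 541. -166.]
 [ 647. -160.]] [ 596.40706685 -213.11304796]
```

The garlic is at (249,190), centred at (432, -151.5) and measuring 58 x 57 mm, which matches the given size. The green tray centre is (596, -213). I grip the garlic.

{"op": "drive_tool", "data": {
  "increments": [
    [1,[0.001,-0.018,0.06],0],
    [1,[0,0,0.09],0],
    [1,[0,0,0.09],0],
    [1,[0,0,0.08],0],
    [1,[0,0,0.05],0],
    [1,[0,0,0.015],0],
    [1,[0,0,0],0],
    [0.6,[0,0,0],0],
    [-1,[0,0,0],0],
    [-1,[0,0,0],0],
    [-1,[0,0,0],0],
    [-1,[0,0,0],0]
  ]
}}

```text
clock: 21.22
position: [434.1, -150.8, 28.1]
ee_rot: [-0.691, 0.723, -0.0, -0.0]
contact_force: [-4.0, 1.9, 11.4]
gripper_width: 54.0
```

```bash
python3 go.py 595 -212.5 100 -92.6
```

```text
t 21.23 pos [ 434.1 -150.8   28.1] yaw -92.57 w 54.0 F [-4.   1.9 11.4] j [ 0.02  0.4  -0.65  0.   -0.52 -0.07]
mm [  54.4 -163.5  -71.8] scaled [ 0.1813 -0.5451 -0.2394] turn total 0.0003
```

{"op": "drive_tool", "data": {
  "increments": [
    [-1,[0,0,-0.03],0],
    [-1,[0,0,-0.06],0],
    [-1,[0,0,-0.08],0],
    [-1,[0,-0.03,-0.05],0],
    [-1,[0.03,-0.08,0],0],
    [-1,[0.03,-0.1,0],0],
    [-1,[0.03,-0.1,0],0],
    [-1,[0.03,-0.1,0],0],
    [-1,[0.03,-0.08,0],0],
    [-1,[0.03,-0.055,0],0],
    [-1,[0,0,0],0]
  ]
}}

```text
clock: 22.6
position: [596.0, -212.5, 92.5]
ee_rot: [-0.691, 0.723, -0.0, 0.0]
contact_force: [-0.0, 0.4, -0.9]
gripper_width: 53.9
```

```bash
python3 go.py 595 -212.5 32 -92.6;python3 - <<'E'
from h import *
I=get_image('wrist');cv2.imwrite('pics/w9.png',I[:,:,::-1]);c=calibration('wrist')
E
```

```text
t 22.6 pos [ 596.  -212.5   92.5] yaw -92.62 w 53.9 F [-0.   0.4 -0.9] j [-0.09  0.53 -0.16 -0.   -0.88  0.04]
mm [ 0.   1.  60.5] scaled [0.     0.0035 0.2017] turn total -0.0002
```

View pics/w9.png

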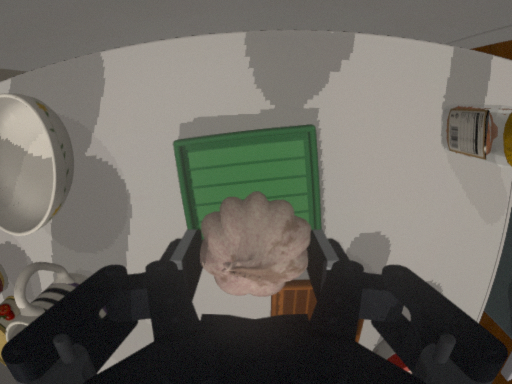

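The garlic is held over the green tray, whose edges are at columns 180–320. I lower it.

{"op": "drive_tool", "data": {
  "increments": [
    [-1,[0,0.003,0.05],0],
    [-1,[0,0,0.07],0],
    [-1,[0,0,0.05],0],
    [-1,[0,0,0.022],0],
    [-1,[0,0,0.008],0],
    [-1,[0,0,0],0],
    [-1,[0,0,0],0]
  ]
}}

```text
clock: 23.52
position: [594.9, -212.1, 33.2]
ee_rot: [-0.691, 0.723, -0.001, 0.0]
contact_force: [1.3, -0.2, -1.2]
gripper_width: 53.8
```

{"op": "drive_tool", "data": {
  "increments": [
    [-1,[0,0,0.005],0],
    [-1,[0,0,0.004],0],
    [-1,[0,0,0],0]
  ]
}}

```text
clock: 23.9
position: [594.9, -212.1, 32.3]
ee_rot: [-0.691, 0.723, -0.001, 0.0]
contact_force: [-3.4, 2.8, 9.3]
gripper_width: 53.9
```

{"op": "drive_tool", "data": {
  "increments": [
    [0.35,[0,0,0],0],
    [0.45,[0,0,0],0],
    [0.55,[0,0,0],0],
    [0.7,[0,0,0],0],
    [0.9,[0,0,0],0],
    [1,[0,0,0],0],
    [1,[0,0,-0.05],0],
    [1,[0,0,-0.1],0],
    [1,[0,0,-0.13],0],
    [1,[0,0,-0.13],0],
    [0.6,[0,0,-0.13],0],
    [0.6,[0,0,0],0]
  ]
}}

```text
clock: 25.4
position: [596.5, -212.6, 197.6]
ee_rot: [-0.691, 0.723, -0.004, 0.003]
contact_force: [0.6, -0.1, -0.5]
gripper_width: 68.3
```

```bash
python3 go.py 412.5 -264 190 -2.6;python3 - <<'E'
from h import *
I=get_image('wrist');cv2.imwrite('pics/w10.png',I[:,:,::-1]);c=calibration('wrist')
E
```

```text
t 25.4 pos [ 596.5 -212.6  197.6] yaw -92.54 w 68.3 F [ 0.6 -0.1 -0.5] j [-0.09  0.43 -0.04  0.   -1.09  0.04]
mm [ 59.5 181.6   5.9] scaled [0.1984 0.6055 0.0196] turn total -0.7849
```

View pics/w10.png

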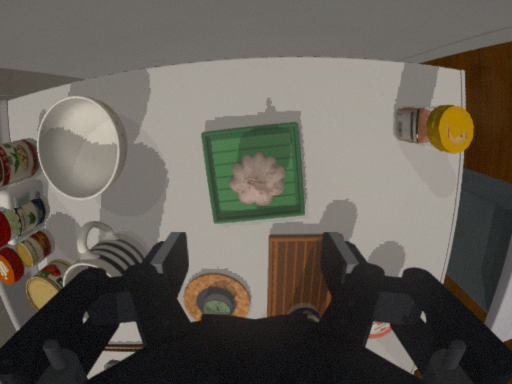

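The garlic rests in the middle of the green tray, at (258,180) in the picture. For the yellow jar I turn so that the camera does not face the fridge.

{"op": "drive_tool", "data": {
  "increments": [
    [0.6,[0,0,0],-0.0872],
    [0.6,[0,0,0],-0.0872],
    [0.6,[0,0,0],-0.0872],
    [0.6,[0,0,0],-0.0872],
    [0.6,[0,0,0],-0.0872],
    [0.6,[0,0,0],-0.0872],
    [0.6,[0,0,0],-0.0872],
    [0.6,[0,0,0],-0.0872],
    [0.6,[0,0,0],-0.0872],
    [0.6,[-0.05,0.01,0],0],
    [0.6,[-0.1,0.03,0],0],
    [0.6,[-0.1,0.04,0],0],
    [0.6,[-0.1,0.04,0],0],
    [0.6,[-0.1,0.04,0],0],
    [0.6,[-0.1,0.03,0],0],
    [0.6,[-0.055,0.01,0],0],
    [0.6,[0,0,0],0]
  ]
}}

```text
clock: 27.58
position: [409.2, -263.7, 192.1]
ee_rot: [1.0, -0.024, 0.0, 0.0]
contact_force: [0.7, 0.7, 0.7]
gripper_width: 68.3
```

```bash
python3 go.py 412.5 -264 72 -2.6; python3 - <<'E'
from h import *
I=get_image('wrist');cv2.imwrite('pics/w11.png',I[:,:,::-1]);c=calibration('wrist')
co=blob(I,(253,200),(12,140,90),(32,255,255),120,7);P=np.array([onz(c,u,v,100,True)[:2] for u,v in co[:,0]],np.float32);print('yel',cv2.minEnclosingCircle(P))
E
```

```text
t 27.57 pos [ 409.2 -263.7  192.1] yaw -2.77 w 68.3 F [0.7 0.7 0.7] j [-0.24  0.2  -0.4  -0.   -0.98  1.76]
mm [  3.2   0.2 120.1] scaled [0.0108 0.0006 0.4004] turn total -0.0014
yel ((416.3319396972656, -268.2037048339844), 22.845300674438477)
```

View pics/w11.png

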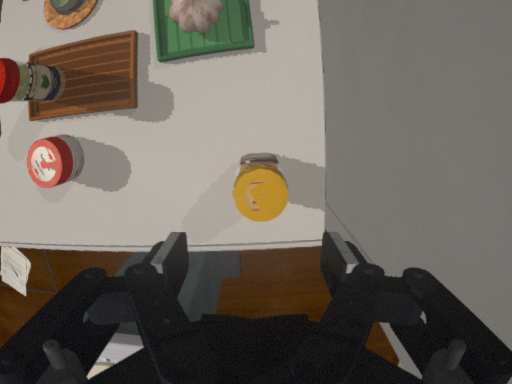

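The yellow cap is at (261,193). Averaging the views puts the jar at about (414.5, -266.5), with about 68 mm of room to the fridge. I go down with a narrower opening.

{"op": "drive_tool", "data": {
  "increments": [
    [0.45,[0.018,0.008,0.05],0],
    [0.45,[0,0,0.08],0],
    [0.45,[0,0,0.08],0],
    [0.45,[0,0,0.08],0],
    [0.45,[0,0,0.07],0],
    [0.45,[0,0,0.04],0],
    [0.45,[0,0,0],0],
    [-1,[0,0,0],0],
    [-1,[0,0,0],0],
    [-1,[0,0,0],0],
    [-1,[0,0,0],0],
    [-1,[0,0,0],0]
  ]
}}

```text
clock: 29.12
position: [416.2, -266.4, 72.6]
ee_rot: [1.0, -0.023, 0.001, 0.0]
contact_force: [0.7, -0.9, 3.4]
gripper_width: 43.4
```

```bash
python3 go.py 540 -97 150
```

```text
t 29.12 pos [ 416.2 -266.4   72.6] yaw -2.63 w 43.4 F [ 0.7 -0.9  3.4] j [-0.24  0.37 -0.53  0.   -0.68  1.76]
mm [ 116.  -174.9  -77.3] scaled [ 0.3867 -0.583  -0.2578] turn total
```

{"op": "drive_tool", "data": {
  "increments": [
    [-1,[0,0,-0.04],0],
    [-1,[0,0,-0.1],0],
    [-1,[0,0,-0.1],0],
    [-1,[0.02,-0.02,-0.06],0],
    [-1,[0.06,-0.08,0],0],
    [-1,[0.06,-0.1,0],0],
    [-1,[0.06,-0.1,0],0],
    [-1,[0.06,-0.1,0],0],
    [-1,[0.06,-0.1,0],0],
    [-1,[0.04,-0.06,0],0],
    [-1,[0.03,-0.03,0],0],
    [-1,[0,0,0],0.0872],
    [-1,[0,0,0],0.0872],
    [-1,[0,0,0],0.0872],
    [-1,[0,0,0],0.0872],
    [-1,[0,0,0],0.0872],
    [-1,[0,0,0],0.0872],
    [-1,[0,0,0],0.0872],
    [-1,[0,0,0],0.0872],
    [-1,[0,0,0],0.0872]
  ]
}}

```text
clock: 31.62
position: [540.2, -95.6, 161.8]
ee_rot: [-0.688, 0.725, 0.0, -0.0]
contact_force: [0.4, 0.5, -1.6]
gripper_width: 43.3
```

{"op": "drive_tool", "data": {
  "increments": [
    [-1,[0,0,0],0]
  ]
}}

```text
clock: 31.75
position: [540.3, -95.5, 161.9]
ee_rot: [-0.691, 0.722, 0.0, -0.0]
contact_force: [-0.1, 0.3, -1.1]
gripper_width: 43.1
```

```bash
python3 go.py 541 -95 77 -92.6; python3 - <<'E'
from h import *
I=get_image('wrist');cv2.imwrite('pics/w12.png',I[:,:,::-1])
I=get_image('top');cv2.imwrite('pics/t12.png',I[:,:,::-1])
E
```

```text
t 31.75 pos [540.3 -95.5 161.9] yaw -92.52 w 43.1 F [-0.1  0.3 -1.1] j [ 0.12  0.33 -0.29 -0.   -0.95 -0.16]
mm [-0.5 -0.8 84.9] scaled [-0.0016 -0.0025  0.2829] turn total 0.0007
```

View pics/w12.png

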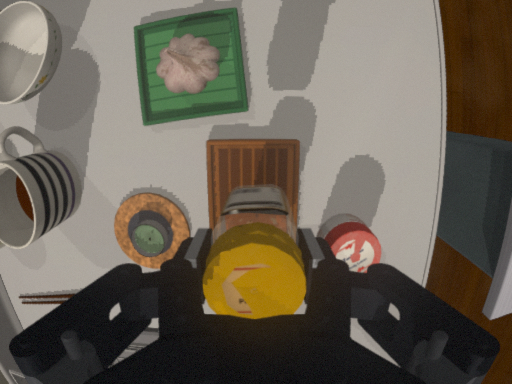

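The yellow jar is upright over the right end of the tray and centred across it (tray edges at columns 208 and 299). I lower it.

{"op": "drive_tool", "data": {
  "increments": [
    [-1,[-0.001,-0.002,0.06],0],
    [-1,[0,0,0.09],0],
    [-1,[0,0,0.08],0],
    [-1,[0,0,0.03],0],
    [-1,[0,0,0.012],0],
    [-1,[0,0,0.006],0],
    [-1,[0,0,0],0],
    [-1,[0,0,0],0]
  ]
}}

```text
clock: 32.85
position: [541.6, -94.6, 79.1]
ee_rot: [-0.691, 0.723, -0.0, 0.0]
contact_force: [0.4, 0.2, -0.6]
gripper_width: 42.8
```

{"op": "drive_tool", "data": {
  "increments": [
    [-1,[0,0,0.006],0],
    [-1,[0,0,0.004],0],
    [-1,[0,0,0],0]
  ]
}}

```text
clock: 33.22
position: [541.5, -94.6, 76.6]
ee_rot: [-0.691, 0.723, -0.0, 0.0]
contact_force: [-2.1, 0.6, 5.4]
gripper_width: 42.9
```

{"op": "drive_tool", "data": {
  "increments": [
    [0.1,[0,0,0],0],
    [0.2,[0,0,0],0],
    [0.3,[0,0,0],0],
    [0.45,[0,0,0],0],
    [0.6,[0,0,0],0],
    [0.6,[0,0,0],0],
    [0.6,[0,0,-0.05],0],
    [0.6,[0,0,-0.1],0],
    [0.6,[0,0,-0.12],0],
    [0.6,[0,0,-0.12],0],
    [0.6,[-0.1,0.08,-0.05],0],
    [0.6,[-0.1,0.12,0],0],
    [0.6,[-0.1,0.12,0],0],
    [0.6,[-0.1,0.1,0],0],
    [0.6,[-0.1,0.05,0],0],
    [0.6,[0,0,0],0],
    [0.6,[0,0,0],0]
  ]
}}

```text
clock: 35.35
position: [407.4, 61.6, 208.3]
ee_rot: [-0.691, 0.723, -0.0, 0.001]
contact_force: [0.2, -1.1, -0.7]
gripper_width: 68.4
```

```bash
python3 go.py 541 -95 77; python3 - <<'E'
from h import *
T=get_image('top');S=get_image('scene');W=get_image('wrist')
for n,I in(('t',T),('s',S),('w',W)): cv2.imwrite(f'pics/{n}13.png',I[:,:,::-1])
cv2.imwrite('pics/tz13.png',cv2.resize(T[90:290,140:390,::-1],None,fx=3,fy=3,interpolation=cv2.INTER_CUBIC))
cv2.imwrite('pics/sz13.png',cv2.resize(S[90:330,160:400,::-1],None,fx=2.5,fy=2.5,interpolation=cv2.INTER_CUBIC))
E
```

```text
t 35.35 pos [407.4  61.6 208.3] yaw -92.55 w 68.4 F [ 0.2 -1.1 -0.7] j [ 0.55  0.05 -0.53  0.   -0.99 -0.59]
mm [ 150.6 -140.3  131.3] scaled [ 0.5018 -0.4675  0.4378] turn total
```

View pics/tz13.png

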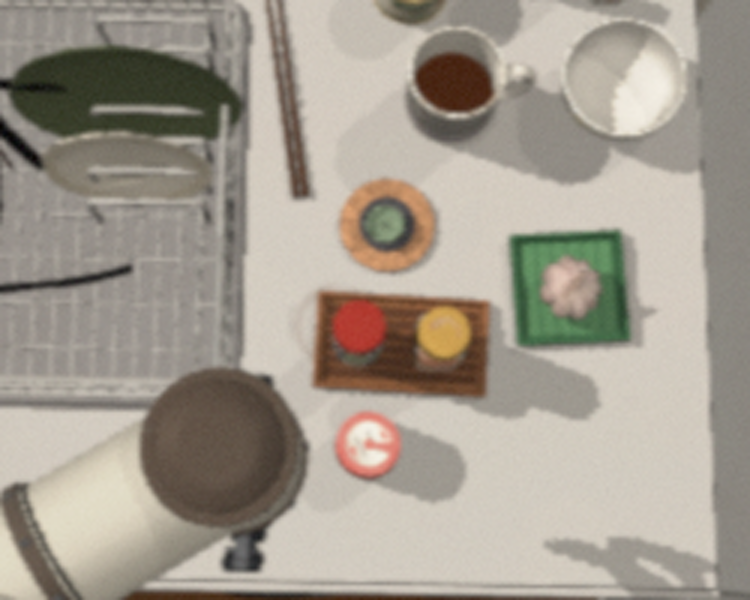

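View pics/sz13.png

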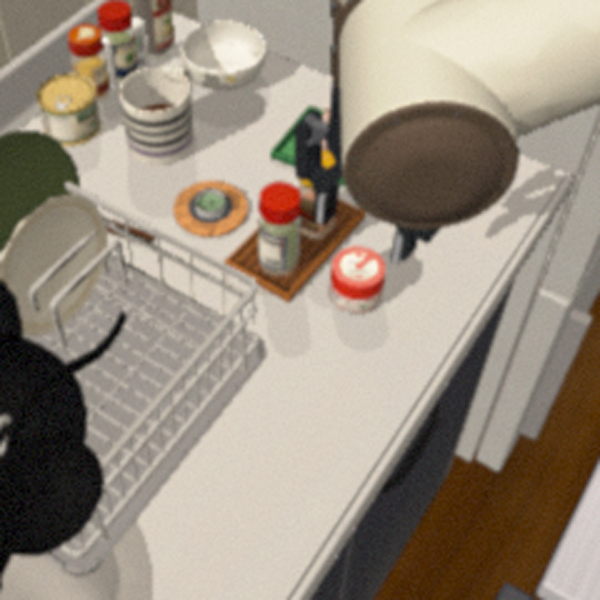

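Everything stands in place. I check the numbers against the trays before handing in.

```bash
python3 - <<'E'
from h import *
c=calibration('top');T=cv2.imread('pics/t13.png')[:,:,::-1].copy()
def pt(u,v): return 140+u/3,90+v/3
for k,uv,lo,hi,z,r in(('red',(259,198),(-8,150,60),(8,255,255),112,14),('yel',(288,200),(15,140,120),(32,255,255),104,13),('tea',(268,164),(40,40,40),(90,255,255),21,10)):
    co=blob(T,uv,lo,hi,r,3);P=np.array([onz(c,u,v,z)[:2] for u,v in co[:,0]],np.float32);p,rr=cv2.minEnclosingCircle(P);p=np.array(p)
    if k!='tea':
        e=np.array([np.cos(np.radians(-92.4)),np.sin(np.radians(-92.4))]);d=p-[542,-57.5];print(k,p,rr,'tray frame',d@e,d@[-e[1],e[0]])
    else: print(k,p,rr,'off coaster',p-[655.8,-44.2])
print('gar',onz(c,*pt(570,288),30)[:2]-[595,-212.5],'pot',onz(c,*pt(368,444),50).round())
E
```

```text
red [541.84326172 -17.85118866] 25.009695053100586 tray frame -39.607469078416514 -1.816920689609438
yel [539.89611816 -90.25351715] 23.90734100341797 tray frame 32.8128881787265 -0.7304614314918507
tea [653.92059326 -42.32822418] 17.285991668701172 off coaster [-1.87940674  1.87177582]
gar [-2.12453646  0.42601363] pot [447. -28.  50.]
```

```bash
python3 -c "
from bench import *
print(job_done())"
```

```text
the job is handed in; nothing more can be done
None
```

All four things are in place and the job is handed in at about 35 s of the 99 s. Each was lowered until the wrist force showed contact, then released.

The last top picture, taken with the gripper clear, shows these offsets from the target centres. Cameras and repeated fixes agreed to within about 4 mm.

| Thing | Target | Measured offset | Limit |
|---|---|---|---|
| Red jar | brown tray | 40 mm lengthwise, 2 mm crosswise | 55 mm, 20 mm |
| Yellow jar | brown tray | 33 mm lengthwise, 1 mm crosswise | 55 mm, 20 mm |
| Garlic | green tray | 2 mm | 36 mm each way |
| Tea light | coaster | 3 mm | 24 mm |

- **Uprightness:** I judged it by eye only. Both jars look upright and the tea light level. In the last scene view the arm hid the yellow jar and the green tray, so those two rest on the top view.
- **Bystanders:** The pot measured about 2 mm from its first position, which is within the measuring error. The mug looks unmoved by eye; I did not measure it again.
- **Readings that disagreed:** The gripper showed about 35 mm on the 38 mm tea light. The yellow jar measured about 4 mm from where it was released, along the tray.
- **My error:** I overshot the coaster by 35 mm on the approach with the tea light, by miscounting rows. I corrected it before lowering.

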